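# Set the length slider of a carver's stop rail

## Task

Press down the brake button in the middle of the slider on the rail with your fingertips and, keeping it pressed, push the slider along the rail until its end rests against the steel stop block, then let the button spring up. Never force the slider along with its button up, do not shift the stop block, and leave the jar, gouge, spoon blank and sanding block alone.

Things in the scene. Friction and masses are not known exactly. Their poses are not given: they have to be found in the camera images.
- rail: Fixed slotted aluminium rail 480 mm long, 50 mm wide, top 36 mm above the bench, on a pale wooden board 520 x 100 x 12 mm. Origin: centre of the board's underside, on the bench. Its y axis runs along the rail, from the slider towards the stop block (roughly to the robot's left); z up.
- slider (a joint): Position of the grey slider along the rail in m, growing towards the stop block (rail +y). Slides with about 1 N while the button is pressed and about 0.35 kg; with the button up a spring brake holds it against roughly 12 to 18 N.
- slider_face (a point): Middle of the flat end of the slider that faces the stop block, 47 mm above the bench. The slider is a grey saddle 90 mm long by 90 mm wide; its deck is 56 mm above the bench, and a ridge 11 mm thick and 90 mm wide stands across each end, tops at 74 mm. Between the ridges is a clear space 68 mm long with the button in its middle.
- button (a joint): How far the brake button is pressed, in m: 0 up (brake on), 0.006 fully down. The brake lets go within the first 1 mm; the spring needs about 10 N to start and 12.5 N fully down, and lifts it again when let go.
- button_top (a point): Centre of the top of the black button when seen from above: cap 48 mm across the rail by 52 mm along it, in the middle of the slider 45 mm behind slider_face. With the button up its top is 68 mm above the bench, 12 mm above the deck and 6 mm below the ridges. It goes straight down.
- stop (a joint): Position of the steel stop block along the rail in m. It is clamped and slips only beyond about 60 N.
- stop_face (a point): Middle of the stop block's flat end that faces the slider, 47 mm above the bench; same axes as the rail. The slider is home when slider_face meets this point. The block is 30 mm along the rail, 90 mm wide, its top 64 mm above the bench, with a scribed line on top and a small round screw head (20 mm wide, top at 78 mm).
- jar: Bystander: closed amber glass jar, 60 mm wide, 75 mm tall, upright and loose, beyond the rail. Origin: centre of its underside.
- gouge: Bystander: wood-handled carving gouge lying loose on the robot's side of the rail, about 230 mm long, 28 mm high. Origin on the bench under its middle; x along it, towards the blade.
- spoon_blank: Bystander: flat wooden spoon blank lying loose on the robot's side of the rail, 180 mm long, up to 58 mm wide, 16 mm high. Origin on the bench near its middle; x along it, towards the bowl end.
- sanding_block: Bystander: cork block 60 x 100 x 30 mm lying loose beyond the rail. Origin: centre of its underside.

How it is judged:
By the outcome, as a careful person would: the job done as asked, in the order asked, and still so for the second after the job is handed in, with the robot touching nothing.
It also fails if it takes over 38 s, if anything falls off the work surface, if the arm or the gripper's body presses on something with over 40 N, if the wrist force passes 120 N, or if a joint passes its speed limit or range.

## Robot

A 6-joint arm with a two-finger parallel gripper is mounted at the origin on the work surface. World frame = base frame: x ahead of the robot, y to its left, z up, the work surface at z = 0. Lengths are in mm, angles in rad, forces in N, time in s.
With the tool pointing down it reaches from about 275 to 1000 mm from the base axis. Payload 8.4 kg.
Tool frame: the origin (TCP) lies on the centre line of the jaws, within the pads' length; the fingertips stand r.tip_reach ahead of it and the grasp point (between the pads) lies 11 mm behind it (r.tip_reach is the distance from the TCP to the fingertips, in mm); z points along the fingers, y is the line along which they close (so a half turn about z gives the same grasp; the last joint's range is limited). The gripper opens to 85 mm and grips with 20 to 120 N. Pads are 22 mm wide; open, the fingers measure 114 mm over their backs; the gripper's body (76 mm by 85 mm) begins 54 mm behind the grasp point. The pads swing forward as they close: fully open they stand 13 mm farther back than shut.
Start: joints at [1.263, 0.353, 1.633, -0, 1.155, -0.002], TCP at [188.159, 596.007, 239.281] pointing down, gripper open.
Joint ranges: [-2.63, 2.63], [-0.92, 2.1], [0.06, 2.66], [-1.3, 4.44], [0, 2.69], [-3.02, 3.02]. Speed limits (rad/s): [2.22, 2.22, 2.79, 3.14, 3.14, 3.14].

## Interface

Orientations are given as [roll, pitch, yaw] about the fixed x, y, z axes, in that order (R = Rz(yaw) Ry(pitch) Rx(roll)).
In Python, from rig import r gives the robot as it stands.
- The arm moves only by the tool carry_out, never from a script. Its argument "targets" is a list of rows, each an object with "dp": the shift along the tool's x, y, z in mm, a list of three; "yaw": the turn about the tool's z in degrees. A call has 1 to 12 rows; each row is the pose to reach, as a shift and turn from the pose commanded when the call began, along the tool's axes at that moment; what a row does not reach only later rows make up. A row lasts 1/8 s, in which the tool goes at most 62.5 mm and 10.7 degrees, less where a joint would pass 70% of its speed; a pose out of reach is approached as far as the arm can. A call with a gripper value outside its range is refused whole. "fingers" is the opening, from -1 (shut) to 1 (fully open), so that 0 is half open, set as the call begins (left out, the last holds). The fingers move at their own pace and stop on an object; "grip_force" is the grip in N (left out, the last holds). Time passes only in rows, so rows that repeat a pose let the fingers close. It gives the time, the measured TCP pose, the force, the opening and the grip force at its end, in the units of the state.
- r.sense(): the state, without advancing time (a new reading comes with each control period).
- r.grab_frame(name): name is "scene" or "top"; returns the picture (420x560x3 uint8, red, green, blue); there is no depth.
- r.get_calibration(name): a dict with "fx", "fy", "cx", "cy" (pixels), "rvec" (rotation vector, rad) and "tvec" (3), from world to camera coordinates, as OpenCV has them. Camera axes: x right, y down, z forward; pixel columns grow to the right and rows downward; lengths in mm; the calibration is good to about 2 mm. A picture is of the moment at which its call begins. get_calibration takes no time and is no camera call.
- r.sign_off(): hands the job in; it is judged then, once.
The state is a dict: "clock": time; "qpos": joint angles; "qvel": joint speeds; "joint_efforts": joint torques, N m; "eef_pos": TCP position; "tcp_rot": TCP orientation; "contact_force": force on the tool from outside, world axes, zero at the start; "wrist_torque": the same for the moment, N m; "opening": opening from 0.0 (shut) to 1.0 (fully open); "grasp_force": force on a finger pad.
Only numpy, scipy, OpenCV 4.12 (cv2) and the standard library are available. Lean on these libraries where they do the work, as an engineer would, in place of code of your own. Each camera call takes 0.05 s, during which the arm holds its last target. There are 200 camera calls.

## Working session

There is one attempt and no reset: what is moved stays moved. The work goes in short steps, Python scripts to look and compute and a tool call to move; the robot and the scene stay as the last step left them, time stands still between calls to the robot, and variables do not carry over. Pictures are saved under pics/ and viewed, at most 10 in all, crops included, and the job is handed in when it is done.

Besides the shell and the picture viewer there is one more tool, called after "Request:" as name(argument=value, ...) on one line, values as JSON. carry_out: Moves the arm, as the interface text tells. Its arguments: {"type":"object","properties":{"targets":{"type":"array","items":{"type":"object","properties":{"dp":{"type":"array","items":{"type":"number"}},"yaw":{"type":"number"}}}},"fingers":{"type":"number"},"grip_force":{"type":"number"}},"required":["targets"]}

```bash
mkdir -p pics
python3 - <<'E'
from rig import r
import cv2
s=r.sense();print(s, r.tip_reach)
for n in("scene","top"):
    cv2.imwrite(f"pics/{n}0.png",cv2.cvtColor(r.grab_frame(n),cv2.COLOR_RGB2BGR));print(r.get_calibration(n))
E
```

```text
{'clock': 0.0, 'qpos': array([ 1.26260860e+00,  3.53668768e-01,  1.63419622e+00,  4.93904984e-06,
        1.15520193e+00, -2.40658608e-03]), 'qvel': array([ 0.00021215, -0.00216946, -0.0017783 ,  0.00045142,  0.00061322,
        0.00072492]), 'joint_efforts': array([-3.82243685e-03, -6.05241537e+01, -3.42068052e+01, -1.21925900e-04,
        9.15923476e-03, -2.35749093e-05]), 'eef_pos': array([187.99864707, 595.52709822, 238.52223841]), 'tcp_rot': array([-3.14011840e+00, -8.06360804e-06,  2.83580951e+00]), 'contact_force': array([0.01577451, 0.43656914, 0.8068142 ]), 'wrist_torque': array([-0.01528291,  0.03959534,  0.01110246]), 'grasp_force': 0.0, 'opening': 1.0025296469300375} 8.0
{'fx': 393.3201870834673, 'fy': 393.3201870834673, 'cx': 282.83927911741813, 'cy': 204.17302909092132, 'rvec': array([ 1.38361866,  2.08871942, -0.93483611]), 'tvec': array([ 175.88554499, -312.51993909, 1116.10751096])}
{'fx': 496.64097464096, 'fy': 496.64097464096, 'cx': 280.588204077191, 'cy': 213.94013691928785, 'rvec': array([ 2.20486509, -2.15831234,  0.04464655]), 'tvec': array([  28.38415273,  570.09578025, 1013.73892446])}
```

View pics/scene0.png

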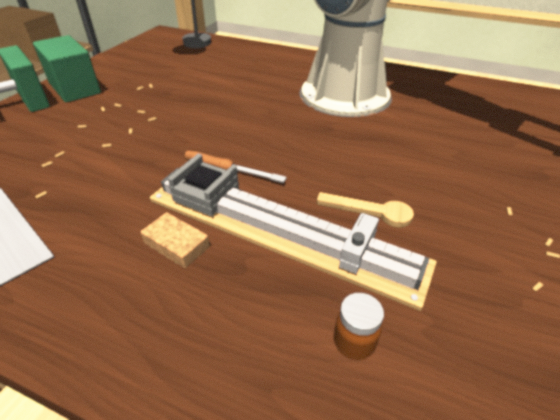

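View pics/top0.png

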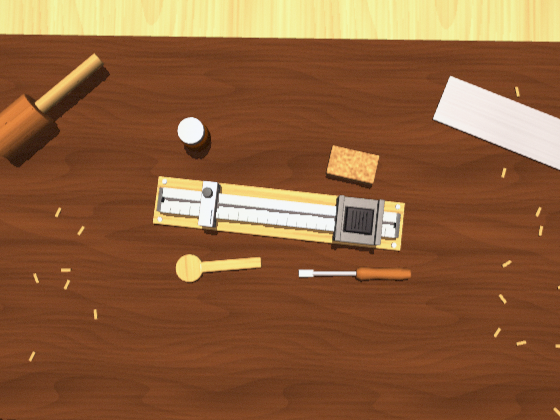

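The pictures show the slider at about (358,220) in top with its button, the stop at (209,204), and the board corners at roughly (160,177), (404,203), (400,250) and (154,222). In scene, the button is near (203,177) and the stop near (360,240).

```bash
cat > h.py <<'E'
import numpy as np, cv2
from rig import r
def cal(n):
    c=r.get_calibration(n);K=np.array([[c['fx'],0,c['cx']],[0,c['fy'],c['cy']],[0,0,1]])
    R=cv2.Rodrigues(c['rvec'])[0];return K,R,np.array(c['tvec'])
def ray(n,p):
    K,R,t=cal(n);return -R.T@t, R.T@np.linalg.solve(K,[p[0],p[1],1])
def plane(n,p,z):
    o,d=ray(n,p);return o+d*(z-o[2])/d[2]
def two(p,q):  # top, scene
    P=[]
    for n in("top","scene"):
        K,R,t=cal(n);P.append(K@np.c_[R,t])
    X=cv2.triangulatePoints(P[0],P[1],np.float64(p).reshape(2,1),np.float64(q).reshape(2,1))[:,0]
    return X[:3]/X[3]
E
python3 - <<'E'
from h import *
t=cv2.imread("pics/top0.png");s=cv2.imread("pics/scene0.png")
a=cv2.resize(t[170:260,145:415],None,fx=2.9,fy=2.9,interpolation=cv2.INTER_CUBIC)
b=cv2.resize(s[145:305,145:440],None,fx=2.0,fy=2.0,interpolation=cv2.INTER_CUBIC)
W=max(a.shape[1],b.shape[1]);o=np.zeros((a.shape[0]+b.shape[0],W,3),np.uint8);o[:a.shape[0],:a.shape[1]]=a;o[a.shape[0]:,:b.shape[1]]=b
cv2.imwrite("pics/c0.png",o);print(o.shape)
for n,im,(x0,y0,x1,y1) in(("top",t,(335,195,385,250)),("scene",s,(160,150,245,215))):
    m=np.zeros(im.shape[:2],np.uint8);m[y0:y1,x0:x1]=(im[y0:y1,x0:x1].max(2)<48)*255
    k,l,st,c=cv2.connectedComponentsWithStats(m)
    for i in np.argsort(-st[1:,4])[:3]+1: print(n,st[i],c[i])
hsv=cv2.cvtColor(t,cv2.COLOR_BGR2HSV)
# stop + slider: low saturation
m=((hsv[...,1]<60)&(hsv[...,2]>40)).astype(np.uint8)*255;m[:170]=0;m[255:]=0
# board mask
y=((hsv[...,2]>90)&((hsv[...,0]>15)|(hsv[...,1]<70))).astype(np.uint8)*255;y[:170]=0;y[258:]=0
y=cv2.morphologyEx(y,cv2.MORPH_CLOSE,np.ones((5,5)))
c=max(cv2.findContours(y,0,2)[0],key=cv2.contourArea);box=cv2.boxPoints(cv2.minAreaRect(c));B=np.array([plane("top",p,12) for p in box])
print(box,B.round(1),np.linalg.norm(B-np.roll(B,-1,0),axis=1))
E
```

```text
(581, 783, 3)
top [344 207  28  28  85] [353.74117647 225.02352941]
top [372 216   1   8   8] [372.  219.5]
top [373 210   1   4   4] [373.  211.5]
scene [186 168  34  21 266] [200.90977444 178.83834586]
scene [198 167   2   2   2] [198.5 167.5]
scene [210 171   1   1   1] [210. 171.]
[[152.28229 223.56212]
 [157.62897 174.67818]
 [405.16766 201.75273]
 [399.82098 250.63667]] [[ 543.9  309.    12. ]
 [ 647.1  301.5   12. ]
 [ 600.5 -218.    12. ]
 [ 498.8 -207.7   12. ]] [103.50569214 521.58545235 102.21741755 518.60178875]
```

View pics/c0.png

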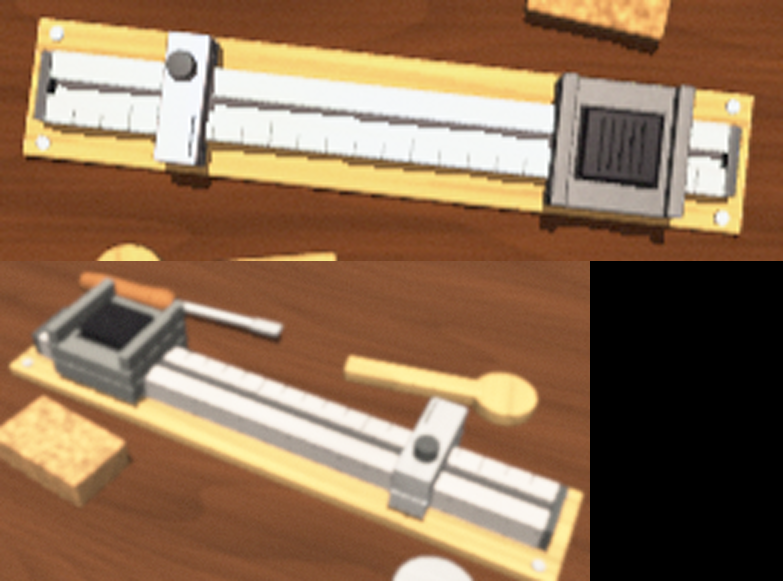

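Run:
```python
from h import *
T=lambda x,y:((x+.5)/2.9-.5+145,(y+.5)/2.9-.5+170)
S=lambda x,y:((x+.5)/2-.5+145,(y-261+.5)/2-.5+145)
u=np.array([.0886,.9961]);v=np.array([.9961,-.0886]);C=np.array([572.6,46.2])
def show(n,X): d=X[:2]-C;print(n,X.round(1),"along",round(d@u,1),"across",round(d@v,1))
print(ray("top",(0,0))[0])
show("btn2",two(T(618.5,147.5),S(117,322.5)));show("btn z68",plane("top",T(618.5,147.5),68));show("btn scene",plane("scene",S(117,322.5),68))
show("screw2",two(T(181,66),S(426,447)))
for p in((214,40),(205,164),(165,34),(156,160)): show("stop top",plane("top",T(*p),64))
for p in((560,75),(549,212),(694,90),(683,217)): show("ridge",plane("top",T(*p),74))
t=cv2.imread("pics/top0.png")
for yy in(210,215,220): print(t[yy,195:225].max(1),t[yy,328:345].max(1))
```

```text
[ 507.78728748   20.25879053 1046.52908122]
btn2 [ 557.2 -114.2   64.5] along -161.2 across -1.1
btn z68 [ 556.5 -112.9   68. ] along -159.9 across -1.9
btn scene [ 561.6 -112.8   68. ] along -159.4 across 3.1
screw2 [605.8 185.6  71. ] along 141.8 across 20.7
stop top [624.9 164.8  64. ] along 122.8 across 41.6
stop top [539.5 168.5  64. ] along 118.9 across -43.8
stop top [628.4 198.8  64. ] along 156.9 across 42.0
stop top [541.5 202.2  64. ] along 152.6 across -44.8
ridge [604.5 -72.   74. ] along -114.9 across 42.2
ridge [511.8 -66.   74. ] along -117.1 across -50.6
ridge [ 596.1 -162.4   74. ] along -205.7 across 41.9
ridge [ 510.4 -155.9   74. ] along -206.8 across -44.1
[248 248 248 247 196 247 248 247 248 248 248 247 249 248 249 251 184 219
 247 119  63 107 244 248 248 248 248 247 248 248] [248 248 248 248 248 248 247 247 101  52 175 188 188 182 168 147 167]
[213 209 209 198 243 247 248 248 247 248 247 248 247 249 250 241 158 249
 208  86  76 244 247 201 245 247 248 247 246 247] [162 185 180 180 206 209 222 166  70 143 190 188 184 184 137 188 117]
[246 246 246 224 245 248 247 248 247 247 247 248 248 249 249 136 247 243
 101  58  58  94 134 137 142 139 137 136 139 138] [248 248 249 248 248 247 151  67  48 183 190 187 182 182 172 174  70]
```

Request:
carry_out(fingers=-1, grip_force=20, targets=[{"dp": [-15, -15, 0], "yaw": -1}, {"dp": [-45, -45, 0], "yaw": -2}, {"dp": [-80, -80, 0], "yaw": -3}, {"dp": [-115, -115, 0], "yaw": -4}, {"dp": [-150, -150, 0], "yaw": -5}, {"dp": [-185, -185, 0], "yaw": -6}, {"dp": [-220, -220, 0], "yaw": -7}, {"dp": [-255, -255, 0], "yaw": -8}, {"dp": [-290, -290, 0], "yaw": -9}, {"dp": [-325, -325, 0], "yaw": -10}, {"dp": [-350, -350, 0], "yaw": -11}, {"dp": [-365, -365, 0], "yaw": -12.4}])

```text
clock: 1.6
eef_pos: [426.8, 136.4, 239.1]
tcp_rot: [-3.141, -0.0, 3.051]
contact_force: [0.5, -0.2, -0.6]
opening: -0.002
grasp_force: 0.0
```

Request:
carry_out(targets=[{"dp": [-10, -15, 0]}, {"dp": [-30, -45, 0]}, {"dp": [-54, -84, 10]}, {"dp": [-80, -124, 30]}, {"dp": [-105, -163, 50]}, {"dp": [-128, -198, 75]}, {"dp": [-144, -224, 95]}, {"dp": [-152, -236, 112]}, {"dp": [-154, -239, 120]}, {"dp": [-154, -239, 120]}])

```text
schema error: expected keys dp, yaw
```

Run:
```python
from h import *
s=r.sense();print(s['clock'],s['eef_pos'],s['contact_force'])
t=cv2.cvtColor(r.grab_frame("top"),cv2.COLOR_RGB2BGR);c=cv2.cvtColor(r.grab_frame("scene"),cv2.COLOR_RGB2BGR)
cv2.imwrite("pics/c1.png",np.hstack([cv2.resize(t[150:290,300:430],None,fx=3,fy=4/1.0*.75,interpolation=2),cv2.resize(c[90:230,130:260],None,fx=3,fy=3,interpolation=2)]))
```

```text
1.6 [426.75618889 136.4168604  239.11086753] [ 0.53476364 -0.19364996 -0.60123601]
```

View pics/c1.png

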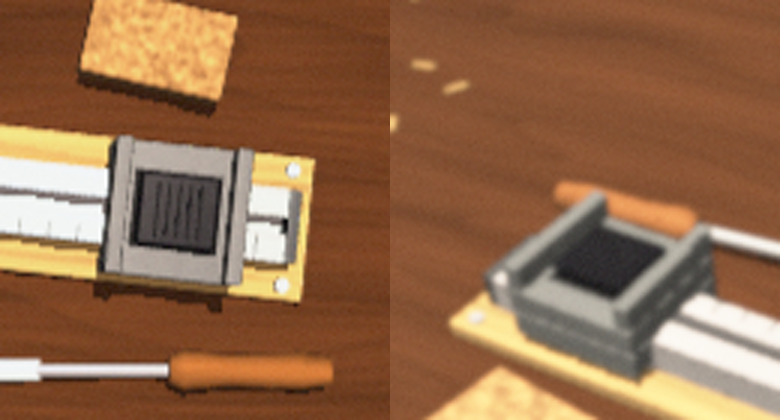

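The move was refused because each row needs a yaw, so the picture only shows the untouched slider. In the left half the button is centred near (175,212), and in the right half near (610,260). I'm sending the move again with yaws.

Request:
carry_out(targets=[{"dp": [-10, -15, 0], "yaw": 0}, {"dp": [-30, -45, 0], "yaw": 0}, {"dp": [-54, -84, 10], "yaw": 0}, {"dp": [-80, -124, 30], "yaw": 0}, {"dp": [-105, -163, 50], "yaw": 0}, {"dp": [-128, -198, 75], "yaw": 0}, {"dp": [-144, -224, 95], "yaw": 0}, {"dp": [-152, -236, 112], "yaw": 0}, {"dp": [-154, -239, 120], "yaw": 0}, {"dp": [-154, -239, 120], "yaw": 0}])

```text
clock: 2.95
eef_pos: [557.8, -112.8, 118.9]
tcp_rot: [3.141, -0.001, 3.053]
contact_force: [0.2, -0.1, 0.2]
opening: -0.003
grasp_force: 0.0
```

Run:
```python
from h import *
s=r.sense();print(s['clock'],s['eef_pos'],s['contact_force'])
t=cv2.cvtColor(r.grab_frame("top"),cv2.COLOR_RGB2BGR);c=cv2.cvtColor(r.grab_frame("scene"),cv2.COLOR_RGB2BGR)
cv2.imwrite("pics/c2.png",np.hstack([cv2.resize(t[150:290,300:430],None,fx=3,fy=3,interpolation=2),cv2.resize(c[90:230,130:260],None,fx=3,fy=3,interpolation=2)]))
```

```text
2.95 [ 557.79856792 -112.77069261  118.86709122] [ 0.18914702 -0.08551162  0.22842102]
```

View pics/c2.png

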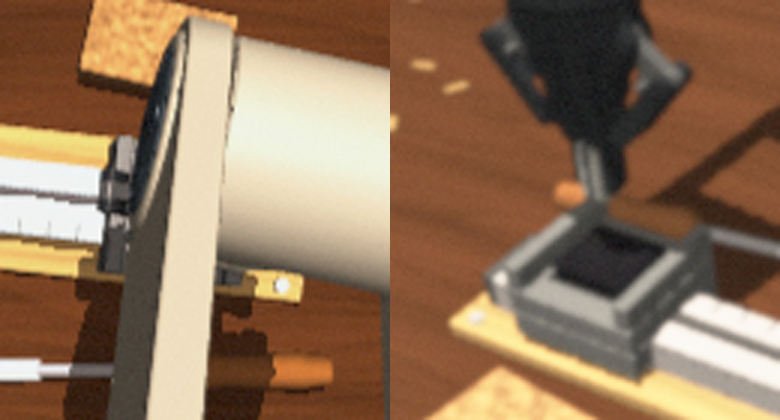

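The fingertips are at about (600,200) in the right half, which is scene pixel (200,157), above the button.

Run:
```python
from h import *
K,R,t=cal("scene")
for z in(90,98,111,118,68):
    p=K@(R@np.array([557.8,-112.8,z])+t);print(z,p[:2]/p[2])
```

```text
90 [202.84787938 164.48319668]
98 [202.28319676 160.79096585]
111 [201.34704617 154.66985655]
118 [200.83319882 151.31001689]
68 [204.35771235 174.35538263]
```

Request:
carry_out(targets=[{"dp": [0, 0, 5], "yaw": 0}, {"dp": [0, 0, 14], "yaw": 0}, {"dp": [0, 0, 22], "yaw": 0}, {"dp": [0, 0, 25], "yaw": 0}, {"dp": [0, 0, 25], "yaw": 0}])

```text
clock: 3.68
eef_pos: [558.2, -113.7, 93.9]
tcp_rot: [3.142, -0.001, 3.052]
contact_force: [-0.8, 0.3, 0.0]
opening: 0.003
grasp_force: 0.0
```

Request:
carry_out(targets=[{"dp": [0, 0, 5], "yaw": 0}, {"dp": [0, 0, 10], "yaw": 0}, {"dp": [0, 0, 13], "yaw": 0}, {"dp": [0, 0, 15], "yaw": 0}, {"dp": [0, 0, 16], "yaw": 0}, {"dp": [0, 0, 16], "yaw": 0}])

```text
clock: 4.42
eef_pos: [558.4, -113.7, 78.3]
tcp_rot: [-3.142, -0.0, 3.052]
contact_force: [0.0, 0.3, 0.0]
opening: 0.003
grasp_force: 0.0
```

Request:
carry_out(targets=[{"dp": [0, 0, 1], "yaw": 0}, {"dp": [0, 0, 2], "yaw": 0}, {"dp": [0, 0, 3], "yaw": 0}, {"dp": [0, 0, 3], "yaw": 0}])

```text
clock: 4.92
eef_pos: [558.5, -113.8, 76.0]
tcp_rot: [-3.142, 0.0, 3.052]
contact_force: [-2.6, 1.2, 9.7]
opening: 0.002
grasp_force: 4.9
```

Request:
carry_out(targets=[{"dp": [0, 0, 2], "yaw": 0}, {"dp": [0, 0, 4], "yaw": 0}, {"dp": [0, 0, 4], "yaw": 0}, {"dp": [0, 0, 4], "yaw": 0}])

```text
clock: 5.42
eef_pos: [558.5, -113.8, 72.2]
tcp_rot: [-3.142, 0.0, 3.052]
contact_force: [-4.3, 0.7, 11.2]
opening: 0.003
grasp_force: 5.6
```

Request:
carry_out(targets=[{"dp": [0, 2, 0], "yaw": 0}, {"dp": [0, 6, 0], "yaw": 0}, {"dp": [0, 11, 0], "yaw": 0}, {"dp": [0, 17, 0], "yaw": 0}, {"dp": [0, 23, 0], "yaw": 0}, {"dp": [0, 28, 0], "yaw": 0}, {"dp": [0, 32, 0], "yaw": 0}, {"dp": [0, 34, 0], "yaw": 0}, {"dp": [0, 34, 0], "yaw": 0}])

```text
clock: 6.55
eef_pos: [561.6, -79.7, 72.2]
tcp_rot: [3.142, 0.0, 3.052]
contact_force: [-3.9, 1.2, 12.1]
opening: 0.001
grasp_force: 5.6
```

Run:
```python
from h import *
s=r.sense();print(s['clock'],s['eef_pos'],s['contact_force'])
t=cv2.cvtColor(r.grab_frame("top"),cv2.COLOR_RGB2BGR);c=cv2.cvtColor(r.grab_frame("scene"),cv2.COLOR_RGB2BGR)
cv2.imwrite("pics/c3.png",np.hstack([cv2.resize(t[150:290,300:430],None,fx=3,fy=3,interpolation=2),cv2.resize(c[90:230,130:260],None,fx=3,fy=3,interpolation=2)]))
```

```text
6.55 [561.55642067 -79.71099206  72.22196494] [-3.9430828   1.21244775 12.13521195]
```

View pics/c3.png

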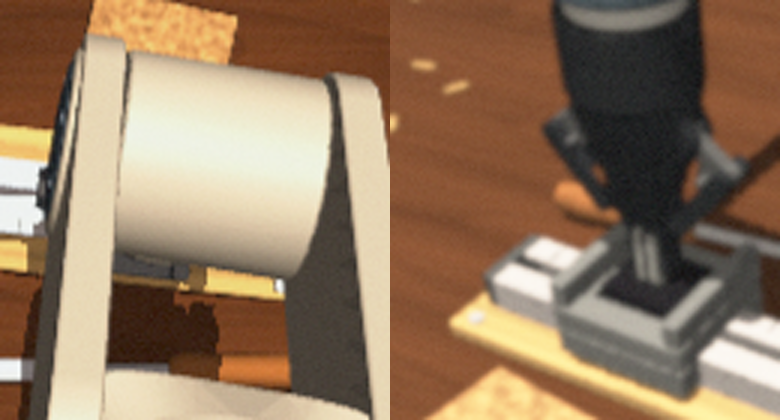

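The slider follows the fingers: the tips sit in the middle of the pressed button near (650,275) in the right half, and bare rail shows behind the slider.

Request:
carry_out(targets=[{"dp": [0, 2, 0], "yaw": 0}, {"dp": [0, 7, 0], "yaw": 0}, {"dp": [0, 14, 0], "yaw": 0}, {"dp": [0, 23, 0], "yaw": 0}, {"dp": [0, 32, 0], "yaw": 0}, {"dp": [0, 41, 0], "yaw": 0}, {"dp": [0, 50, 0], "yaw": 0}, {"dp": [0, 59, 0], "yaw": 0}, {"dp": [0, 68, 0], "yaw": 0}, {"dp": [0, 75, 0], "yaw": 0}, {"dp": [0, 79, 0], "yaw": 0}, {"dp": [0, 80, 0], "yaw": 0}])

```text
clock: 8.15
eef_pos: [568.7, 0.0, 72.2]
tcp_rot: [-3.142, 0.0, 3.053]
contact_force: [-3.9, 0.0, 11.4]
opening: 0.001
grasp_force: 5.6
```

Request:
carry_out(targets=[{"dp": [0, 2, 0], "yaw": 0}, {"dp": [0, 7, 0], "yaw": 0}, {"dp": [0, 14, 0], "yaw": 0}, {"dp": [0, 23, 0], "yaw": 0}, {"dp": [0, 32, 0], "yaw": 0}, {"dp": [0, 41, 0], "yaw": 0}, {"dp": [0, 50, 0], "yaw": 0}, {"dp": [0, 59, 0], "yaw": 0}, {"dp": [0, 68, 0], "yaw": 0}, {"dp": [0, 75, 0], "yaw": 0}, {"dp": [0, 79, 0], "yaw": 0}, {"dp": [0, 80, 0], "yaw": 0}])

```text
clock: 9.65
eef_pos: [575.9, 79.8, 72.3]
tcp_rot: [3.141, 0.0, 3.053]
contact_force: [-3.2, -1.7, 10.3]
opening: -0.003
grasp_force: 5.6
```

Request:
carry_out(targets=[{"dp": [0, 1, 0], "yaw": 0}, {"dp": [0, 4, 0], "yaw": 0}, {"dp": [0, 8, 0], "yaw": 0}, {"dp": [0, 12, 0], "yaw": 0}, {"dp": [0, 16, 0], "yaw": 0}, {"dp": [0, 19, 0], "yaw": 0}, {"dp": [0, 20, 0], "yaw": 0}, {"dp": [0, 20, 0], "yaw": 0}])

```text
clock: 10.65
eef_pos: [577.7, 99.7, 72.3]
tcp_rot: [3.141, 0.0, 3.052]
contact_force: [-3.6, 0.4, 11.3]
opening: -0.001
grasp_force: 5.6
```

Run:
```python
from h import *
s=r.sense();print(s['clock'],s['eef_pos'],s['contact_force'])
t=cv2.cvtColor(r.grab_frame("top"),cv2.COLOR_RGB2BGR);c=cv2.cvtColor(r.grab_frame("scene"),cv2.COLOR_RGB2BGR)
cv2.imwrite("pics/c4.png",np.hstack([cv2.resize(t[150:290,150:280],None,fx=3,fy=3,interpolation=2),cv2.resize(c[150:290,260:390],None,fx=3,fy=3,interpolation=2)]))
```

```text
10.65 [577.68710071  99.71553214  72.27202203] [-3.55782477  0.3665738  11.32093025]
```

View pics/c4.png

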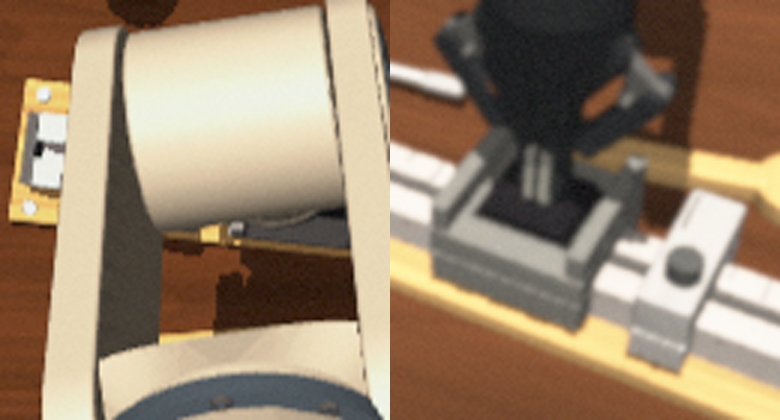

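The slider sits in the right half with its near end at about x=600, and the stop is still roughly 20 mm ahead at x=640. I'll close the gap slowly and watch the force along the rail.

Request:
carry_out(targets=[{"dp": [0, 1, 0], "yaw": 0}, {"dp": [0, 3, 0], "yaw": 0}, {"dp": [0, 6, 0], "yaw": 0}, {"dp": [0, 9, 0], "yaw": 0}, {"dp": [0, 12, 0], "yaw": 0}, {"dp": [0, 14, 0], "yaw": 0}, {"dp": [0, 15, 0], "yaw": 0}, {"dp": [0, 15, 0], "yaw": 0}])

```text
clock: 11.75
eef_pos: [579.0, 114.6, 72.3]
tcp_rot: [3.141, 0.0, 3.052]
contact_force: [-4.3, -0.2, 12.2]
opening: -0.001
grasp_force: 5.6
```

Request:
carry_out(targets=[{"dp": [0, 1, 0], "yaw": 0}, {"dp": [0, 2, 0], "yaw": 0}, {"dp": [0, 3, 0], "yaw": 0}, {"dp": [0, 4, 0], "yaw": 0}, {"dp": [0, 4, 0], "yaw": 0}])

```text
clock: 12.38
eef_pos: [579.4, 118.6, 72.3]
tcp_rot: [3.141, 0.0, 3.052]
contact_force: [-3.8, -0.1, 11.5]
opening: 0.002
grasp_force: 5.6
```

Request:
carry_out(targets=[{"dp": [0, 0.7, 0], "yaw": 0}, {"dp": [0, 1.4, 0], "yaw": 0}, {"dp": [0, 2, 0], "yaw": 0}, {"dp": [0, 2, 0], "yaw": 0}])

```text
clock: 12.88
eef_pos: [579.5, 120.5, 72.3]
tcp_rot: [3.141, 0.0, 3.052]
contact_force: [-3.3, 0.0, 11.0]
opening: 0.001
grasp_force: 5.6
```

Request:
carry_out(targets=[{"dp": [0, 0.7, 0], "yaw": 0}, {"dp": [0, 1.4, 0], "yaw": 0}, {"dp": [0, 2, 0], "yaw": 0}, {"dp": [0, 2, 0], "yaw": 0}])

```text
clock: 13.38
eef_pos: [579.8, 122.5, 72.3]
tcp_rot: [3.141, 0.001, 3.052]
contact_force: [-3.1, 0.0, 10.8]
opening: 0.0
grasp_force: 5.6
```

Request:
carry_out(targets=[{"dp": [0, 0.7, 0], "yaw": 0}, {"dp": [0, 1.4, 0], "yaw": 0}, {"dp": [0, 2, 0], "yaw": 0}, {"dp": [0, 2, 0], "yaw": 0}])

```text
clock: 13.88
eef_pos: [579.9, 124.5, 72.3]
tcp_rot: [3.141, 0.0, 3.052]
contact_force: [-3.4, -0.4, 11.6]
opening: 0.002
grasp_force: 5.6
```

Request:
carry_out(targets=[{"dp": [0, 0.7, 0], "yaw": 0}, {"dp": [0, 1.4, 0], "yaw": 0}, {"dp": [0, 2, 0], "yaw": 0}, {"dp": [0, 2, 0], "yaw": 0}])

```text
clock: 14.38
eef_pos: [580.1, 126.5, 72.3]
tcp_rot: [3.141, 0.0, 3.052]
contact_force: [-2.4, 1.1, 11.3]
opening: -0.002
grasp_force: 5.6
```

Run:
```python
from h import *
c=cv2.cvtColor(r.grab_frame("scene"),cv2.COLOR_RGB2BGR)
cv2.imwrite("pics/c5.png",cv2.resize(c[170:280,265:405],None,fx=5,fy=5,interpolation=2))
```

```text
(no output)
```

View pics/c5.png

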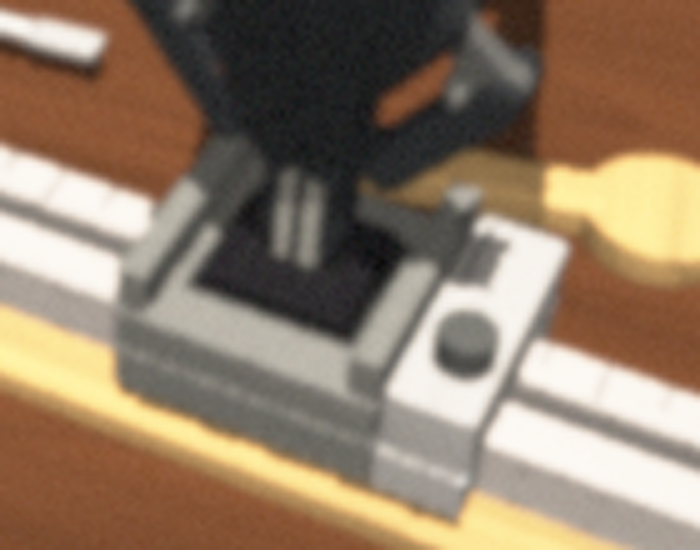

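The slider's end now appears to meet the stop, with the seam at about (380,410). The tips are still in the middle of the button near (300,255). I'll push until the force along the rail rises.

Request:
carry_out(targets=[{"dp": [0, 0.7, 0], "yaw": 0}, {"dp": [0, 1.4, 0], "yaw": 0}, {"dp": [0, 2, 0], "yaw": 0}, {"dp": [0, 2, 0], "yaw": 0}])

```text
clock: 14.92
eef_pos: [580.2, 127.5, 72.2]
tcp_rot: [-3.14, 0.0, 3.053]
contact_force: [-3.5, -5.6, 11.3]
opening: -0.001
grasp_force: 5.6
```

Request:
carry_out(targets=[{"dp": [0, 0.7, 0], "yaw": 0}, {"dp": [0, 1.4, 0], "yaw": 0}, {"dp": [0, 2, 0], "yaw": 0}, {"dp": [0, 2, 0], "yaw": 0}])

```text
clock: 15.42
eef_pos: [580.6, 129.2, 72.3]
tcp_rot: [-3.14, 0.001, 3.053]
contact_force: [-1.9, -7.1, 11.9]
opening: 0.0
grasp_force: 5.6
```

The force along the rail rose to 7 N while the fingers lagged, so the slider is home. Lifting straight up now.

Request:
carry_out(targets=[{"dp": [0, 0, -1.5], "yaw": 0}, {"dp": [0, 0, -4], "yaw": 0}, {"dp": [0, 0, -8], "yaw": 0}, {"dp": [0, 0, -15], "yaw": 0}, {"dp": [0, 0, -30], "yaw": 0}, {"dp": [0, 0, -55], "yaw": 0}, {"dp": [0, 0, -80], "yaw": 0}, {"dp": [0, 0, -100], "yaw": 0}, {"dp": [0, -30, -110], "yaw": 0}, {"dp": [0, -70, -115], "yaw": 0}, {"dp": [0, -100, -120], "yaw": 0}, {"dp": [0, -110, -120], "yaw": 0}])

```text
clock: 16.92
eef_pos: [570.7, 19.5, 192.5]
tcp_rot: [3.141, 0.002, 3.051]
contact_force: [0.8, -0.8, 0.5]
opening: 0.001
grasp_force: 0.0
```

Request:
carry_out(targets=[{"dp": [0, -20, 0], "yaw": 0}, {"dp": [0, -60, 0], "yaw": 0}, {"dp": [0, -100, 0], "yaw": 0}, {"dp": [0, -130, 0], "yaw": 0}, {"dp": [0, -140, 0], "yaw": 0}, {"dp": [0, -140, 0], "yaw": 0}])

```text
clock: 17.68
eef_pos: [557.9, -118.8, 191.2]
tcp_rot: [3.141, -0.0, 3.051]
contact_force: [0.8, 0.5, 0.7]
opening: 0.001
grasp_force: 0.0
```

Run:
```python
from h import *
s=r.sense();print(s['clock'],s['eef_pos'],s['contact_force'])
t=cv2.cvtColor(r.grab_frame("top"),cv2.COLOR_RGB2BGR);c=cv2.cvtColor(r.grab_frame("scene"),cv2.COLOR_RGB2BGR)
cv2.imwrite("pics/c6.png",np.hstack([cv2.resize(t[160:260,150:280],None,fx=3,fy=4.5,interpolation=2)[:400,:390],cv2.resize(c[180:280,280:380],None,fx=4,fy=4.0,interpolation=2)]))
```

```text
17.675 [ 557.90663147 -118.76960167  191.16390163] [0.78946168 0.463617   0.69776426]
```

View pics/c6.png

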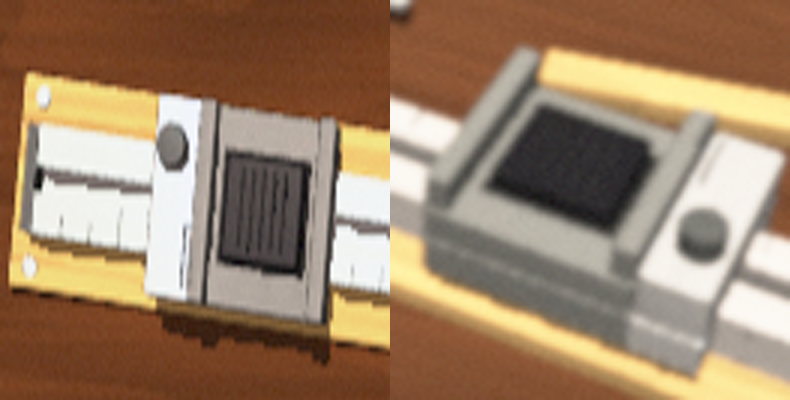

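The slider lies flush against the stop, with no gap at left-half x≈205 or on the right-half seam near (630,310). The button is up, and the screw is at top pixel 207, unchanged.

```bash
python3 -c "
from rig import r
print(r.sign_off())"
```

```text
the job is handed in; nothing more can be done
None
```

The slider was pushed with its button held down until it rested flush against the stop block, the button has sprung back up, and the job is handed in at about 18 s, with the stop block not visibly moved and no contact with the jar, gouge, spoon blank or sanding block.

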